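# Fetch the vial from behind the bottles and weigh it

## Robot

A 7-joint arm with a two-finger parallel gripper is mounted at the origin on a cart in front of the work surface, level with it; the furniture and walls round the work are solid. World frame = base frame: x ahead of the robot, y to its left, z up, the work surface at z = 0. Lengths are in m, angles in rad, forces in N, time in s.
With the tool pointing down it reaches from about 0.4 to 0.85 m from the base axis. Payload 10.4 kg.
Tool frame: the origin (TCP) lies midway between the tips of the shut fingers; the grasp point (between the pads) lies bot.grasp_offset behind it (bot.grasp_offset is the distance from the TCP to the grasp point, in m); z points along the fingers, y is the line along which they close (so a half turn about z gives the same grasp; the last joint's range is limited). The gripper opens to 87 mm and grips with 3 to 60 N. Pads are 19 mm wide; open, the fingers measure 117 mm over their backs; the gripper's body (75 mm by 190 mm) begins 51 mm behind the grasp point.
Start: joints at [-0.023, 0.332, -0.065, 1.46, 0.022, 1.35, -0.088], TCP at [0.625, 0, 0.223] pointing down, gripper open.
Joint ranges: [-2.6, 2.6], [-0.5, 2.12], [-1.47, 1.34], [0.16, 2.42], [-1.27, 4.41], [0.06, 2.06], [-2.6, 2.6]. Speed limits (rad/s): [2.22, 2.22, 2.79, 2.79, 3.14, 3.14, 3.14].

## Interface

Orientations are given as a unit quaternion [w, x, y, z].
In Python, from cell import bot gives the robot as it stands.
- The arm moves only by the tool arm_command, never from a script. Its argument "commands" is a list that holds one entry, the list of rows, each a list of 5 numbers: the shift along the tool's x, y, z in mm, then the turn about the tool's z in degrees, then the closure, from 0 (fully open) to 1 (shut). A call has 1 to 10 rows; each row shifts and turns the commanded pose from where the row before left it, along the tool's axes as they then stand; what a row does not reach is not made up. A row lasts 1/8 s, in which the tool goes at most 62.5 mm and 10.7 degrees, less where a joint would pass 70% of its speed; a pose out of reach is approached as far as the arm can. A call is refused whole if a number of a shift passes 62.5 or a number of a turn 10.7, either way. A call with a gripper value outside its range is refused whole. The fingers move at their own pace and stop on an object; "squeeze" is the grip in N (left out, the last holds). Time passes only in rows, so rows that do not move let the fingers close. It gives the time, the measured TCP pose, the force, the opening and the grip force at its end, in the units of the state.
- bot.sense(): the state, without advancing time (a new reading comes with each control period).
- bot.camera(name): name is "scene" or "side" or "wrist"; returns the picture (384x512x3 uint8, red, green, blue); there is no depth.
- bot.camera_info(name): a dict with "K" (3x3 intrinsics, pixels), "xyz" and "rotation" of the camera in the world; the wrist camera has in their place "hand_eye" (4x4, takes a point from camera to tool coordinates, whose origin is the TCP and whose axes are the flange's). Camera axes: x right, y up, looking along -z (the intrinsics and any distortion apply to the point x, -y, -z); pixel columns grow to the right and rows downward; lengths in m; the calibration is good to about 2 mm. A picture is of the moment at which its call begins: read the wrist's pose just before it. camera_info takes no time and is no camera call.
- bot.close_job(): hands the job in; it is judged then, once.
The state is a dict: "time": time; "joints": joint angles; "joint_vel": joint speeds; "joint_efforts": joint torques, N m; "tool_pos": TCP position; "orientation": TCP orientation; "wrist_force": force on the tool from outside, world axes, zero at the start; "moment": the same for the moment, N m; "width": opening from 0.0 (shut) to 1.0 (fully open); "grasp_force": force on a finger pad.
Only numpy, scipy, OpenCV 4.12 (cv2) and the standard library are available. Lean on these libraries where they do the work, as an engineer would, in place of code of your own. Each camera call takes 0.05 s, during which the arm holds its last target. There are 200 camera calls.

## Task

The small sample vial with the white cap stands hemmed in by three bottles on the green tray. Set all three bottles aside, upright on the black rubber mat, then take the vial out and stand it upright in the middle of the round pan of the balance, and only then put each bottle back on the tray in the very place where it stood at first. Do not knock anything over, and leave the glass beaker and the steel test cell where they are.

Things in the scene. Friction and masses are not known exactly. Their poses are not given: they have to be found in the camera images.
- bottle_red_mid (a point): centre (half-way up, 55 mm above its foot) of the loose white round bottle with the red cap and red band; 56 mm in diameter with straight walls up to 86 mm above its foot, then a shoulder and a 41 mm wide cap, 110 mm tall in all, 0.14 to 0.28 kg, z axis up. It starts upright on one of the three large ring marks of the tray. Best gripped across its body 70 to 80 mm above its foot, so that cap and gripper do not meet.
- bottle_blue_mid (a point): centre (half-way up, 55 mm above its foot) of the loose white round bottle with the blue cap and blue band; 56 mm in diameter with straight walls up to 86 mm above its foot, then a shoulder and a 41 mm wide cap, 110 mm tall in all, 0.14 to 0.28 kg, z axis up. It starts upright on one of the three large ring marks of the tray. Best gripped across its body 70 to 80 mm above its foot, so that cap and gripper do not meet.
- bottle_yellow_mid (a point): centre (half-way up, 55 mm above its foot) of the loose white round bottle with the yellow cap and yellow band; 56 mm in diameter with straight walls up to 86 mm above its foot, then a shoulder and a 41 mm wide cap, 110 mm tall in all, 0.14 to 0.28 kg, z axis up. It starts upright on one of the three large ring marks of the tray. Best gripped across its body 70 to 80 mm above its foot, so that cap and gripper do not meet.
- vial_mid (a point): centre (half-way up, 25 mm above its foot) of the loose glass sample vial with brown contents and a white screw cap, 27 mm in diameter, 50 mm tall, 0.02 to 0.04 kg, z axis up. It starts upright on the small ring mark of the tray. While the bottles stand round it, a gripper has no room to come down on it.
- tray: fixed green storage tray with thin white ring marks, 200 x 200 mm; origin at the centre of its underside, x axis away from the robot at yaw 0, y to the left, z up. Floor 3 mm above the bench, rim 8 mm above the bench and 5 mm thick. Ring marks 64 mm wide for the bottles about (x, y) = (-50, 0), (0, 62) and (0, -62) mm, and one 36 mm wide for the vial at (15, 0) mm; which bottle stands on which mark varies, and each stands within 3 mm of its mark's centre.
- mat: fixed black rubber mat, 290 mm (its x axis) x 120 mm (its y axis), 3 mm thick, to the left or right of the tray; origin at the centre of its underside, its top 3 mm above the bench. Room for the three bottles in a row along its x axis, 90 mm apart.
- pan (a point): centre of the top face of the round steel pan (100 mm in diameter, 52 mm above the bench, fixed, does not give) of the white laboratory balance, which stands on the other side of the tray from the mat; housing 220 x 160 mm, 40 mm high, display 43 mm high towards the robot; the pan's centre is 35 mm behind the housing's centre. Axes as the balance's: z up.
- beaker: bystander: loose tall clear glass beaker, 113 x 122 mm, 166 mm tall, behind the work to the right; origin at the centre of its underside. Not to be moved.
- test_cell: bystander: loose bolted steel test cell, 88 x 96 mm, 92 mm tall, behind the work to the left; origin at the centre of its underside. Not to be moved.
There are look-alikes about, which are no part of the job. What is shaped like the part that bears bottle_blue_mid but purple is not meant.

How it is judged:
By the outcome, as a careful person would: the job done as asked, in the order asked, and still so for the second after the job is handed in, with the robot touching nothing.
It also fails if it takes over 141 s, if anything falls off the work surface, if the arm or the gripper's body presses on something with over 40 N, if the wrist force passes 120 N, or if a joint passes its speed limit or range.

## Working session

There is one attempt and no reset: what is moved stays moved. The work goes in short steps, Python scripts to look and compute and a tool call to move; the robot and the scene stay as the last step left them, time stands still between calls to the robot, and variables do not carry over. Pictures are saved under pics/ and viewed, at most 14 in all, crops included, and the job is handed in when it is done.

Besides the shell and the picture viewer there is one more tool, called as a command line: name --argument value ..., lists and objects as JSON in quotes. arm_command: Moves the arm, as the interface text tells. Its arguments: {"type":"object","properties":{"commands":{"type":"array","items":{"type":"array","items":{"type":"array","items":{"type":"number"}}}},"squeeze":{"type":"number"}},"required":["commands"]}

```bash
ls; mkdir -p pics; python3 - <<'E'
from cell import bot
import cv2,numpy as np
s=bot.sense();print(s,bot.grasp_offset)
for n in("scene","side","wrist"):
    im=bot.camera(n);cv2.imwrite(f"pics/{n}0.png",im[:,:,::-1]);print(n,bot.camera_info(n))
E
```

```text
pics
{'time': 0.0, 'joints': array([-0.02261219,  0.33288404, -0.06468699,  1.46097615,  0.02163834,
        1.34992659, -0.08848687]), 'joint_vel': array([-4.05077338e-04,  1.17418722e-04,  3.87669587e-06,  1.13910433e-04,
        9.63167034e-04,  7.80360647e-04, -1.25182246e-03]), 'joint_efforts': array([-1.20520472e-04, -6.23245955e+01,  2.44190963e-02, -3.89891267e+01,
       -6.13984605e-02,  3.97891912e-02,  1.87085252e-04]), 'tool_pos': array([ 6.24587225e-01, -2.12244897e-05,  2.21729709e-01]), 'orientation': array([-4.87944337e-04,  7.07091317e-01,  7.07121849e-01, -5.68078568e-04]), 'wrist_force': array([-0.20607938,  0.19463331,  0.18434382]), 'moment': array([0.03264309, 0.05160233, 0.00821105]), 'grasp_force': 0.0, 'width': 0.9993117720489724} 0.0187
scene {'K': array([[433.96216793,   0.        , 252.97041903],
       [  0.        , 433.96216793, 195.68458425],
       [  0.        ,   0.        ,   1.        ]]), 'xyz': array([-0.15878763,  0.76648063,  0.88176275]), 'rotation': array([-0.33225964, -0.14906414,  0.40285402,  0.8396976 ])}
side {'K': array([[447.7278972 ,   0.        , 253.7223718 ],
       [  0.        , 447.7278972 , 196.10420832],
       [  0.        ,   0.        ,   1.        ]]), 'xyz': array([ 0.07964921, -0.66595685,  0.80151059]), 'rotation': array([ 0.8754403 ,  0.38279975, -0.12157828, -0.26886307])}
wrist {'K': array([[301.28528637,   0.        , 258.97975396],
       [  0.        , 301.28528637, 196.31531592],
       [  0.        ,   0.        ,   1.        ]]), 'hand_eye': array([[-2.88838343e-04,  9.55713311e-01,  2.94299140e-01,
         8.03697280e-02],
       [ 9.99999242e-01, -7.61365298e-05,  1.22869139e-03,
        -2.94506438e-04],
       [ 1.19668363e-03,  2.94299272e-01, -9.55712565e-01,
        -1.61193533e-01],
       [ 0.00000000e+00,  0.00000000e+00,  0.00000000e+00,
         1.00000000e+00]])}
```

View pics/scene0.png

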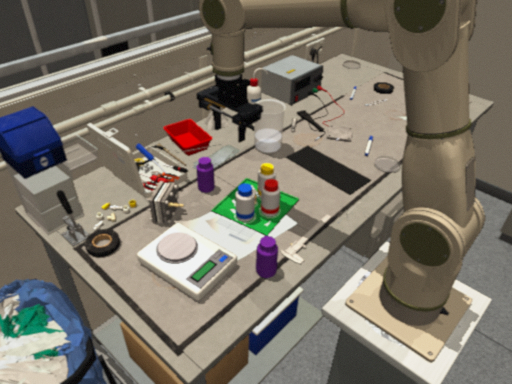

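View pics/side0.png

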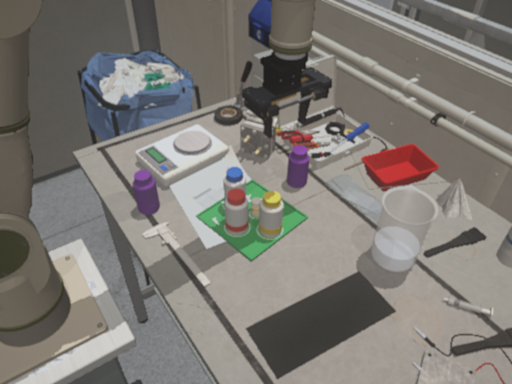

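View pics/wrist0.png

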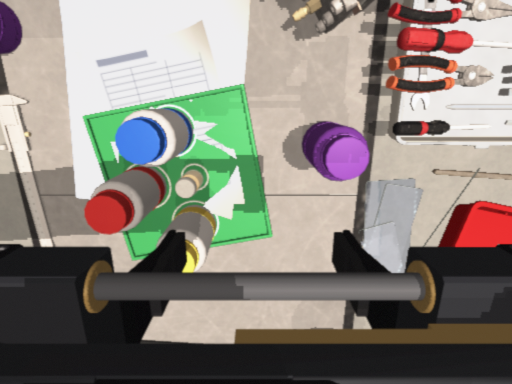

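The scene view shows the balance on the left (pan about (177,247)), the tray with its bottles about (255,205), the mat about (328,169), and two purple decoys. In the side view the mat is at (320,320) and the beaker at (400,230). The wrist view shows the whole tray, with blue cap (140,142), red (110,212), yellow (187,262) and vial (190,180).

```bash
cat > h.py <<'E'
from cell import bot
import cv2,numpy as np
from scipy.spatial.transform import Rotation as R
def Rq(q): return R.from_quat(np.r_[q[1:],q[0]]).as_matrix()
def cam(name,s=None):
    i=bot.camera_info(name)
    if name!="wrist": return i["K"],Rq(i["rotation"]),i["xyz"]
    T=np.eye(4);T[:3,:3]=Rq(s["orientation"]);T[:3,3]=s["tool_pos"];T=T@i["hand_eye"]
    return i["K"],T[:3,:3],T[:3,3]
def plane(c,px,z):
    K,Rm,o=c;px=np.asarray(px,float).reshape(-1,2)
    d=np.c_[px,np.ones(len(px))]@np.linalg.inv(K).T*[1,-1,-1]@Rm.T
    return (o+d*((z-o[2])/d[:,2])[:,None])[:,:2]
def proj(c,p):
    K,Rm,o=c;q=(np.atleast_2d(p)-o)@Rm*[1,-1,-1]@K.T
    return q[:,:2]/q[:,2:]
HSV={"red":[((0,140,60),(6,255,255)),((174,140,60),(180,255,255))],"blue":[((103,130,60),(122,255,255))],"yellow":[((20,120,70),(33,255,255))],"green":[((50,120,40),(80,255,255))]}
def mask(im,col):
    h=cv2.cvtColor(im,cv2.COLOR_RGB2HSV)
    return sum(cv2.inRange(h,a,b) for a,b in HSV[col])
def blob(m,near=None,r=45):
    if near is not None:
        w=np.zeros_like(m);cv2.circle(w,tuple(int(v) for v in near),r,255,-1);m=m&w
    n,l,st,_=cv2.connectedComponentsWithStats(m)
    k=1+st[1:,4].argmax();return np.argwhere(l==k)[:,::-1]
def disc(c,px,z,r):
    """centre of top disc of a standing cylinder, blob includes the side below"""
    p=plane(c,px,z);u=p.mean(0)-c[2][:2];u/=np.linalg.norm(u);v=np.array([-u[1],u[0]])
    a,b=p@u,p@v
    return u*(np.percentile(a,99.7)-r)+v*(b.min()+b.max())/2
E
python3 - <<'E'
from h import *
s=bot.sense()
I={n:cv2.imread(f"pics/{n}0.png")[:,:,::-1].copy() for n in("scene","side","wrist")}
near={"scene":dict(red=(271,188),blue=(245,191),yellow=(266,170)),"side":dict(red=(236,197),blue=(234,175),yellow=(272,200)),"wrist":dict(red=(110,212),blue=(140,142),yellow=(187,262))}
for n in I:
    c=cam(n,s)
    for k in("red","blue","yellow"):
        b=blob(mask(I[n],k),near[n][k],28 if n=="wrist" else 12)
        print(n,k,len(b),disc(c,b,.113,.0205).round(4))
    g=blob(mask(I[n],"green"),near[n]["red"],200)
    p=plane(c,cv2.convexHull(g.astype(np.int32)),.008)
    r=cv2.minAreaRect((p*1000).astype(np.float32));print(n,"tray",r,cv2.boxPoints(r).round(0).tolist())
for n,q in(("scene",(328,169)),("side",(320,320))):
    g=cv2.cvtColor(I[n],cv2.COLOR_RGB2HSV)[:,:,2]
    b=blob(((g<55)*255).astype(np.uint8),q,85)
    p=plane(cam(n),cv2.convexHull(b.astype(np.int32)),.003)
    r=cv2.minAreaRect((p*1000).astype(np.float32));print(n,"mat",r,cv2.boxPoints(r).round(0).tolist())
a=I["scene"][210:305,125:245];b=I["side"][120:190,125:235]
cv2.imwrite("pics/bal.png",np.hstack([cv2.resize(a,(396,380)),cv2.resize(b,(400,380))])[:,:,::-1])
print("bench probe",plane(cam("scene"),[(177,247)],.052),plane(cam("side"),[(193,142)],.052))
E
```

```text
scene red 144 [ 0.4746 -0.0159]
scene blue 140 [0.5125 0.0553]
scene yellow 138 [ 0.5367 -0.0702]
scene tray ((523.8630981445312, -7.842559814453125), (198.4342803955078, 197.7836456298828), 10.548352241516113) [[408.0, 71.0], [444.0, -123.0], [640.0, -87.0], [603.0, 108.0]]
side red 132 [ 0.4723 -0.0283]
side blue 116 [0.5116 0.042 ]
side yellow 226 [ 0.5358 -0.0792]
side tray ((484.93267822265625, -101.39820098876953), (87.38094329833984, 39.642940521240234), 10.360426902770996) [[438.0, -90.0], [446.0, -129.0], [531.0, -113.0], [524.0, -74.0]]
wrist red 1653 [ 0.4776 -0.0206]
wrist blue 1844 [0.5174 0.0484]
wrist yellow 347 [ 0.5543 -0.0644]
wrist tray ((526.115234375, -13.240753173828125), (196.93116760253906, 197.46963500976562), 10.577771186828613) [[411.0, 66.0], [447.0, -128.0], [641.0, -92.0], [605.0, 102.0]]
scene mat ((480.95440673828125, -329.14208984375), (111.55477142333984, 283.56378173828125), 85.73438262939453) [[335.0, -374.0], [618.0, -395.0], [626.0, -284.0], [344.0, -263.0]]Traceback (most recent call last):
  File "<stdin>", line 15, in <module>
  File "h.py", line 25, in blob
    k=1+st[1:,4].argmax();return np.argwhere(l==k)[:,::-1]
        ~~~~~~~~~~~~~~~^^
ValueError: attempt to get argmax of an empty sequence
```

```bash
python3 - <<'E'
from h import *
I={n:cv2.imread(f"pics/{n}0.png")[:,:,::-1].copy() for n in("scene","side","wrist")}
g=cv2.cvtColor(I["side"],cv2.COLOR_RGB2HSV)[:,:,2];print(g[320,320],g[280,300],g[310:330:5,300:340:10])
b=blob(((g<75)*255).astype(np.uint8),(320,320),85)
p=plane(cam("side"),cv2.convexHull(b.astype(np.int32)),.003)
r=cv2.minAreaRect((p*1000).astype(np.float32));print("mat",r,cv2.boxPoints(r).round(0).tolist())
b=blob(mask(I["side"],"green"),(252,218),60)
p=plane(cam("side"),cv2.convexHull(b.astype(np.int32)),.008)
r=cv2.minAreaRect((p*1000).astype(np.float32));print("tray",r)
for n,q in(("scene",(177,247)),("side",(193,142))):
    h=cv2.cvtColor(I[n],cv2.COLOR_RGB2HSV);v0=h[q[1],q[0]].astype(int);print(n,v0)
    m=(np.abs(cv2.cvtColor(I[n],cv2.COLOR_RGB2GRAY).astype(int)-int(cv2.cvtColor(I[n],cv2.COLOR_RGB2GRAY)[q[1],q[0]]))<22)*255
    b=blob(m.astype(np.uint8),q,28)
    p=(plane(cam(n),cv2.convexHull(b.astype(np.int32)),.052)*1000).astype(np.float32)
    print(len(b),cv2.minEnclosingCircle(p),cv2.fitEllipse(p))
a=I["scene"][210:305,125:245];b=I["side"][120:190,125:235]
cv2.imwrite("pics/bal.png",np.hstack([cv2.resize(a,(396,380)),cv2.resize(b,(400,380))])[:,:,::-1])
E
```

```text
59 166 [[66 64 63 64]
 [66 63 62 62]
 [63 62 59 59]
 [61 62 61 60]]
mat ((479.6957092285156, -335.146728515625), (115.74506378173828, 286.5805969238281), 85.46602630615234) [[332.0, -382.0], [618.0, -404.0], [627.0, -289.0], [341.0, -266.0]]
tray ((484.93267822265625, -101.39820098876953), (87.38094329833984, 39.642940521240234), 10.360426902770996)
scene [ 12  27 218]
777 ((527.2489013671875, 301.2373046875), 55.286224365234375) ((529.6644897460938, 299.36358642578125), (93.74900817871094, 105.9049301147461), 149.81910705566406)
side [  4   9 193]
776 ((535.4483032226562, 299.33642578125), 81.29907989501953) ((533.2882080078125, 300.4389343261719), (146.3504180908203, 161.31600952148438), 20.001216888427734)
```

View pics/bal.png

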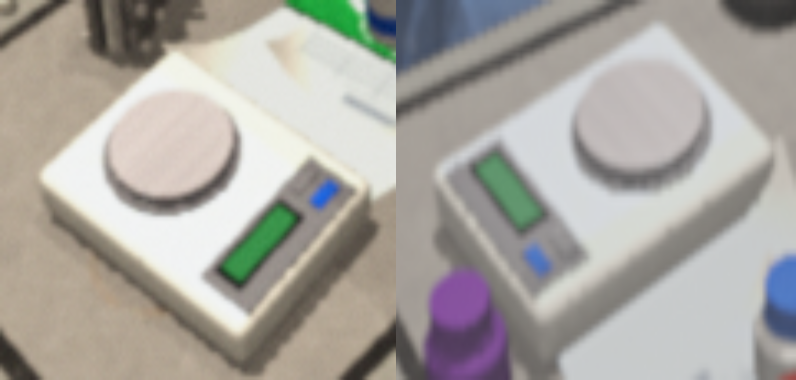

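The crop shows the pan clearly, centred at about scene (177,246) and side (192,142). That puts it near (0.53, 0.30). I'll take a closer wrist view over the tray.

arm_command --commands '[[[-20,-50,-30,-5,0],[-20,-50,-30,-5.5,0],[0,0,0,0,0],[0,0,0,0,0]]]'

```text
time: 0.65
tool_pos: [0.527, -0.044, 0.2824]
orientation: [0.0, 0.64, 0.769, 0.0]
wrist_force: [-0.1, 0.1, 0.3]
width: 0.998
grasp_force: 0.0
```

```bash
python3 - <<'E'
from h import *
I={n:cv2.imread(f"pics/{n}0.png")[:,:,::-1].copy() for n in("scene","side")}
print("pan",plane(cam("scene"),[(177.1,246.3)],.052),plane(cam("side"),[(192.1,141.7)],.052))
print("beaker base side",plane(cam("side"),[(373,255),(397,268),(419,255)],0),"scene",plane(cam("scene"),[(255,143),(268,152),(282,143)],0))
s=bot.sense();print(s["tool_pos"],s["orientation"],s["joint_vel"].round(2))
im=bot.camera("wrist");cv2.imwrite("pics/w1.png",im[:,:,::-1]);c=cam("wrist",s)
g=blob(mask(im,"green"))
p=plane(c,cv2.convexHull(g.astype(np.int32)),.008)
r=cv2.minAreaRect((p*1000).astype(np.float32));print("tray",r)
t=np.array(r[0])/1000;a=np.radians(r[2]);M=np.array([[np.cos(a),-np.sin(a)],[np.sin(a),np.cos(a)]])
for k,q in dict(red=(-.05,0),blue=(0,.062),yellow=(0,-.062),vial=(.015,0)).items():
    m=t+M@q
    print(k,"mark",m.round(4),end=" ")
    if k!="vial":
        b=blob(mask(im,k),proj(c,np.r_[m,.113])[0],30);print(len(b),disc(c,b,.113,.0205).round(4))
E
```

```text
pan [[0.5231729  0.30157322]] [[0.52625845 0.2895248 ]]
beaker base side [[ 0.69100695 -0.27085815]
 [ 0.70848679 -0.32834588]
 [ 0.77972536 -0.33066704]] scene [[ 0.77395696 -0.27812791]
 [ 0.69802964 -0.26606636]
 [ 0.70058458 -0.34968496]]
[ 0.52702333 -0.04400085  0.28237734] [3.58292759e-05 6.39619629e-01 7.68691553e-01 1.62376684e-04] [-0.01  0.03 -0.01 -0.   -0.   -0.   -0.  ]
tray ((496.663818359375, -17.757781982421875), (138.39620971679688, 194.3015899658203), 10.451497077941895)
red mark [ 0.4475 -0.0268] 576 [ 0.473  -0.0178]
blue mark [0.4854 0.0432] 542 [0.508  0.0419]
yellow mark [ 0.5079 -0.0787] 537 [ 0.5292 -0.0727]
vial mark [ 0.5114 -0.015 ]
```

View pics/w1.png

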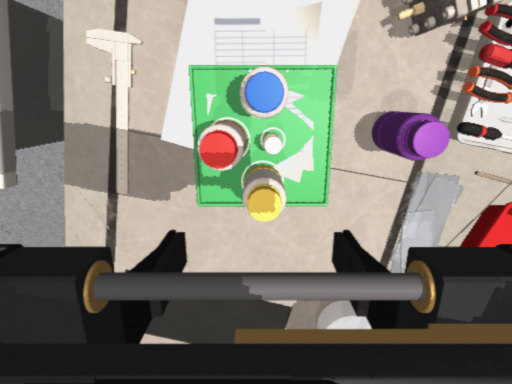

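The tray corners are at (190,66), (335,66), (328,206) and (198,206). The cap tops are red (217,149), blue (264,92) and yellow (264,203), with the vial at (272,141).

```bash
python3 - <<'E'
from h import *
s=bot.sense();im=cv2.imread("pics/w1.png")[:,:,::-1].copy();c=cam("wrist",s)
m=cv2.morphologyEx(mask(im,"green"),cv2.MORPH_OPEN,np.ones((3,3)));g=np.argwhere(m)[:,::-1]
p=plane(c,cv2.convexHull(g.astype(np.int32)),.008)
r=cv2.minAreaRect((p*1000).astype(np.float32));print("tray",r)
t=np.array(r[0])/1000;a=np.radians(r[2]);M=np.array([[np.cos(a),-np.sin(a)],[np.sin(a),np.cos(a)]])
S=dict(red=(217,149),blue=(264,92),yellow=(264,203))
for k,q in dict(red=(-.05,0),blue=(0,.062),yellow=(0,-.062),vial=(.015,0)).items():
    m=t+M@q
    print(k,"mark",m.round(4),end=" ")
    if k!="vial":
        b=blob(mask(im,k),S[k],26);print(len(b),disc(c,b,.113,.0205).round(4),plane(c,[S[k]],.113).round(4), "width",np.ptp(plane(c,b,.113),0).round(3))
print()
m=t+M@(0.015,0);print("vial top", plane(c,[(272,143)],.053))
# tool axes in world
print(Rq(s["orientation"])[:,:2].T.round(3))
E
```

```text
tray ((524.6624145507812, -11.984642028808594), (195.8277587890625, 194.07022094726562), 10.540207862854004)
red mark [ 0.4755 -0.0211] 1105 [ 0.4763 -0.0196] [[ 0.475  -0.0196]] width [0.04  0.041]
blue mark [0.5133 0.049 ] 1190 [0.5142 0.0461] [[0.5145 0.0476]] width [0.039 0.039]
yellow mark [ 0.536  -0.0729] 993 [ 0.5367 -0.0719] [[ 0.5371 -0.0713]] width [0.039 0.044]
vial mark [ 0.5394 -0.0092] 
vial top [[ 0.5365692  -0.00911067]]
[[-0.183  0.983  0.001]
 [ 0.983  0.183 -0.001]]
```

arm_command --commands '[[[31,1,10,0,0],[31,1,10,0,0],[31,2,13,0,0],[0,0,40,0,0],[0,0,45,0,0],[0,0,45,0,0],[0,0,40,0,0],[0,0,20,0,0],[0,0,0,0,0]]]'

```text
time: 1.82
tool_pos: [0.5124, 0.0485, 0.057]
orientation: [-0.002, 0.639, 0.769, -0.002]
wrist_force: [0.6, 0.1, 0.3]
width: 1.0
grasp_force: 0.0
```

arm_command --commands '[[[0,0,0,0,0.6],[0,0,0,0,0.6],[0,0,0,0,0.6],[0,0,0,0,0.6],[0,0,0,0,0.6],[0,0,0,0,0.6]]]' --squeeze 15

```text
time: 2.58
tool_pos: [0.5145, 0.048, 0.06]
orientation: [0.0, 0.639, 0.769, 0.0]
wrist_force: [1.1, 0.5, 4.6]
width: 0.64
grasp_force: 15.0
```

arm_command --commands '[[[0,0,-10,0,0.6],[0,0,-30,0,0.6],[0,0,-35,0,0.6],[0,0,-35,0,0.6],[0,0,-30,0,0.6],[0,0,0,0,0.6]]]' --squeeze 25

```text
time: 3.32
tool_pos: [0.5148, 0.0481, 0.2017]
orientation: [0.001, 0.639, 0.769, 0.001]
wrist_force: [-0.5, -0.8, -3.1]
width: 0.637
grasp_force: 25.0
```

arm_command --commands '[[[-30,-9,0,0,0.6],[-40,-12,0,0,0.6],[-44,-13,0,0,0.6],[-44,-13,0,0,0.6],[-44,-13,0,0,0.6],[-44,-13,0,0,0.6],[-44,-13,0,0,0.6],[-42,-12,0,0,0.6],[-34,-10,0,0,0.6],[0,0,0,0,0.6]]]'

```text
time: 4.58
tool_pos: [0.4722, -0.3343, 0.1976]
orientation: [-0.001, 0.641, 0.767, -0.001]
wrist_force: [-0.0, -0.2, -2.5]
width: 0.637
grasp_force: 25.0
```

Now down, release and rise.

arm_command --commands '[[[0,0,35,0,0.6],[0,0,40,0,0.6],[0,0,35,0,0.6],[0,0,20,0,0.6],[0,0,7,0,0.6],[0,0,2,0,0.6],[0,0,0,0,0.6],[0,0,0,0,0.6]]]'

```text
time: 5.58
tool_pos: [0.4748, -0.3319, 0.0613]
orientation: [0.001, 0.639, 0.769, 0.0]
wrist_force: [-0.4, 1.1, -3.0]
width: 0.633
grasp_force: 25.0
```

arm_command --commands '[[[0,0,0,0,0.2],[0,0,0,0,0],[0,0,0,0,0],[0,0,0,0,0],[0,0,-20,0,0],[0,0,-40,0,0],[0,0,-40,0,0],[0,0,-40,0,0],[0,0,0,0,0]]]'

```text
time: 6.7
tool_pos: [0.4759, -0.3327, 0.2041]
orientation: [0.003, 0.639, 0.769, 0.001]
wrist_force: [0.5, 0.1, -0.6]
width: 0.996
grasp_force: 0.0
```

```bash
python3 - <<'E'
from h import *
s=bot.sense();print(s["tool_pos"],s["orientation"],s["time"])
for n in("side",):
    im=bot.camera(n);cv2.imwrite(f"pics/{n}2.png",im[:,:,::-1])
E
```

```text
[ 0.47588472 -0.33265355  0.20408713] [2.95008416e-03 6.39494250e-01 7.68789964e-01 6.26857608e-04] 6.7
```

View pics/side2.png

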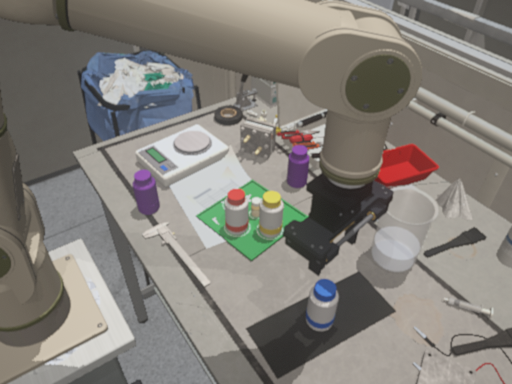

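The side view shows blue standing upright in the middle of the mat at about (323,307). Next is yellow.

arm_command --commands '[[[24,10,0,0,0],[40,18,0,0,0],[44,20,0,0,0],[44,20,0,0,0],[42,18,0,0,0],[32,14,0,0,0],[18,8,0,0,0],[0,0,0,0,0],[0,0,0,0,0]]]'

```text
time: 7.88
tool_pos: [0.5356, -0.0733, 0.1999]
orientation: [-0.0, 0.64, 0.768, -0.001]
wrist_force: [0.5, 0.5, -0.0]
width: 0.999
grasp_force: 0.0
```

```bash
python3 - <<'E'
from h import *
s=bot.sense();print(s["tool_pos"],s["orientation"],s["time"])
im=bot.camera("wrist");cv2.imwrite("pics/w3.png",im[:,:,::-1])
E
```

```text
[ 0.53564153 -0.0733302   0.19989245] [-2.83242527e-04  6.39909054e-01  7.68450432e-01 -5.06399024e-04] 7.875
```

View pics/w3.png

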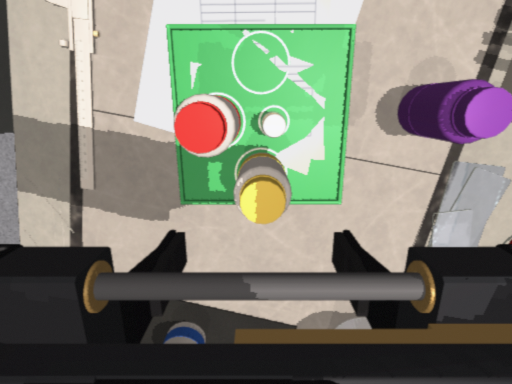

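The yellow cap at (264,201) is centred between the fingers, and the whole tray and the empty blue ring are visible. I'll go down and grip.

arm_command --commands '[[[0,0,35,0,0],[0,0,40,0,0],[0,0,36,0,0],[0,0,22,0,0],[0,0,8,0,0],[0,0,0,0,0],[0,0,0,0,0.6],[0,0,0,0,0.6],[0,0,0,0,0.6],[0,0,0,0,0.6]]]' --squeeze 20

```text
time: 9.18
tool_pos: [0.5366, -0.072, 0.0599]
orientation: [0.0, 0.639, 0.769, 0.0]
wrist_force: [-0.3, -0.2, 0.1]
width: 0.633
grasp_force: 20.0
```

```bash
python3 - <<'E'
from h import *
s=dict(tool_pos=np.array([ 0.53564153,-0.0733302,0.19989245]),orientation=np.array([-2.83242527e-04,6.39909054e-01,7.68450432e-01,-5.06399024e-04]))
im=cv2.imread("pics/w3.png")[:,:,::-1].copy();c=cam("wrist",s)
m=cv2.morphologyEx(mask(im,"green"),cv2.MORPH_OPEN,np.ones((3,3)));g=np.argwhere(m)[:,::-1]
r=cv2.minAreaRect((plane(c,cv2.convexHull(g.astype(np.int32)),.008)*1000).astype(np.float32));print("tray",r)
for k,S in dict(red=(198,129),yellow=(264,201)).items():
    b=blob(mask(im,k),S,32);print(k,len(b),disc(c,b,.113,.0205).round(4))
print("vial top",plane(c,[(273,125)],.053), "blue ring",plane(c,[(261,61)],.003))
E
```

```text
tray ((525.3505249023438, -13.169082641601562), (196.57064819335938, 195.8164825439453), 10.469508171081543)
red 2096 [ 0.477  -0.0211]
yellow 1796 [ 0.5377 -0.0728]
vial top [[ 0.53757686 -0.01194959]] blue ring [[0.51416421 0.04969859]]
```

arm_command --commands '[[[0,0,-10,0,0.6],[0,0,-30,0,0.6],[0,0,-35,0,0.6],[0,0,-35,0,0.6],[0,0,-30,0,0.6]]]' --squeeze 25

```text
time: 9.8
tool_pos: [0.5361, -0.0721, 0.2014]
orientation: [0.0, 0.639, 0.769, 0.0]
wrist_force: [0.8, 0.5, -2.0]
width: 0.638
grasp_force: 24.9
```

arm_command --commands '[[[-16,-14,0,0,0.6],[-30,-27,0,0,0.6],[-35,-31,0,0,0.6],[-35,-32,0,0,0.6],[-35,-32,0,0,0.6],[-33,-30,0,0,0.6],[-24,-22,0,0,0.6],[-12,-10,0,0,0.6],[0,0,0,0,0.6]]]'

```text
time: 10.92
tool_pos: [0.3815, -0.3246, 0.1997]
orientation: [-0.0, 0.64, 0.768, 0.0]
wrist_force: [1.0, 0.1, -2.3]
width: 0.63
grasp_force: 24.9
```

arm_command --commands '[[[0,0,35,0,0.6],[0,0,40,0,0.6],[0,0,35,0,0.6],[0,0,20,0,0.6],[0,0,7,0,0.6],[0,0,2,0,0.6],[0,0,0,0,0.6],[0,0,0,0,0.6]]]'

```text
time: 11.92
tool_pos: [0.3821, -0.3247, 0.0613]
orientation: [0.001, 0.639, 0.769, 0.0]
wrist_force: [-0.5, -1.1, -2.2]
width: 0.637
grasp_force: 24.9
```

arm_command --commands '[[[0,0,0,0,0.2],[0,0,0,0,0],[0,0,0,0,0],[0,0,0,0,0],[0,0,-20,0,0],[0,0,-40,0,0],[0,0,-40,0,0],[0,0,-40,0,0],[0,0,0,0,0]]]'

```text
time: 13.05
tool_pos: [0.3829, -0.3255, 0.2036]
orientation: [0.003, 0.639, 0.769, 0.0]
wrist_force: [0.4, 0.4, -0.2]
width: 0.999
grasp_force: 0.0
```

arm_command --commands '[[[22,10,0,0,0],[36,19,0,0,0],[42,22,0,0,0],[42,22,0,0,0],[42,22,0,0,0],[42,22,0,0,0],[34,19,0,0,0],[22,13,0,0,0],[0,0,0,0,0]]]'

```text
time: 14.18
tool_pos: [0.4766, -0.0181, 0.1995]
orientation: [-0.001, 0.638, 0.77, -0.0]
wrist_force: [-0.2, -0.7, -1.0]
width: 0.998
grasp_force: 0.0
```

arm_command --commands '[[[0,0,0,-9,0],[0,0,0,-9,0],[0,0,0,-9,0],[0,0,0,-9,0],[0,0,0,-9,0],[0,0,0,-9,0],[0,0,0,-9,0],[0,0,0,-9,0],[0,0,0,-9,0],[0,0,0,-9,0]]]'

```text
time: 15.42
tool_pos: [0.4761, -0.0213, 0.1999]
orientation: [-0.001, -0.093, 0.996, -0.0]
wrist_force: [0.5, -0.3, -0.7]
width: 0.999
grasp_force: 0.0
```

arm_command --commands '[[[0,0,0,0,0],[0,0,0,0,0]]]'

```text
time: 15.68
tool_pos: [0.4764, -0.0206, 0.2002]
orientation: [-0.0, -0.089, 0.996, -0.0]
wrist_force: [0.1, -0.5, 0.0]
width: 0.998
grasp_force: 0.0
```

```bash
python3 - <<'E'
from h import *
s=bot.sense();print(s["tool_pos"],s["orientation"],s["joints"].round(2));Rm=Rq(s["orientation"]);print(Rm[:,:2].T.round(3))
im=bot.camera("wrist");cv2.imwrite("pics/w4.png",im[:,:,::-1]);c=cam("wrist",s)
q=proj(c,(.4765,-.0205,.113))[0];print(q)
b=blob(mask(im,"red"),q,40);print(len(b),disc(c,b,.113,.0205).round(4))
m=cv2.morphologyEx(mask(im,"green"),cv2.MORPH_OPEN,np.ones((3,3)));g=np.argwhere(m)[:,::-1]
r=cv2.minAreaRect((plane(c,cv2.convexHull(g.astype(np.int32)),.008)*1000).astype(np.float32));print("tray",r)
E
```

```text
[ 0.47640475 -0.02058554  0.20020514] [-2.58486109e-04 -8.93864934e-02  9.95996982e-01 -1.27961707e-05] [ 0.08  0.03 -0.13  1.86  0.    1.25  1.69]
[[-0.984 -0.178  0.001]
 [-0.178  0.984  0.   ]]
[259.84391494 202.426086  ]
1776 [ 0.4736 -0.0226]
tray ((517.1036376953125, -14.552978515625), (181.58209228515625, 197.2217254638672), 10.290568351745605)
```

View pics/w4.png

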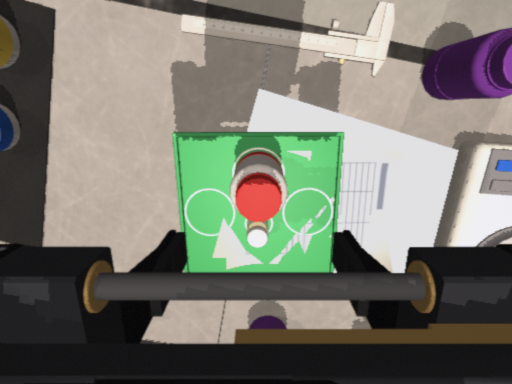

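The red cap at (259,198) is centred between the fingers, and the vial is at (257,238). The fingers will come down clear of everything.

arm_command --commands '[[[0,0,35,0,0],[0,0,40,0,0],[0,0,36,0,0],[0,0,22,0,0],[0,0,8,0,0],[0,0,0,0,0],[0,0,0,0,0.6],[0,0,0,0,0.6],[0,0,0,0,0.6],[0,0,0,0,0.6]]]' --squeeze 20

```text
time: 16.98
tool_pos: [0.4769, -0.0201, 0.0598]
orientation: [0.0, -0.091, 0.996, -0.0]
wrist_force: [-0.4, 0.6, 0.0]
width: 0.637
grasp_force: 20.0
```

arm_command --commands '[[[0,0,-10,0,0.6],[0,0,-30,0,0.6],[0,0,-35,0,0.6],[0,0,-35,0,0.6],[0,0,-30,0,0.6],[0,0,0,0,0.6]]]' --squeeze 25

```text
time: 17.73
tool_pos: [0.4779, -0.0199, 0.2022]
orientation: [0.002, -0.092, 0.996, -0.0]
wrist_force: [1.2, -1.2, -2.5]
width: 0.638
grasp_force: 25.0
```

arm_command --commands '[[[-2,-26,0,0,0.6],[-4,-40,0,0,0.6],[-4,-44,0,0,0.6],[-4,-44,0,0,0.6],[-4,-44,0,0,0.6],[-4,-44,0,0,0.6],[-4,-40,0,0,0.6],[-4,-30,0,0,0.6],[-2,-18,0,0,0.6],[0,0,0,0,0.6]]]'

```text
time: 18.98
tool_pos: [0.5674, -0.3397, 0.1979]
orientation: [-0.001, -0.091, 0.996, 0.0]
wrist_force: [0.8, -0.5, -2.4]
width: 0.634
grasp_force: 25.0
```

arm_command --commands '[[[0,0,35,0,0.6],[0,0,40,0,0.6],[0,0,35,0,0.6],[0,0,20,0,0.6],[0,0,7,0,0.6],[0,0,2,0,0.6],[0,0,0,0,0.6],[0,0,0,0,0.6]]]'

```text
time: 19.98
tool_pos: [0.5688, -0.3389, 0.0616]
orientation: [0.001, -0.091, 0.996, -0.0]
wrist_force: [-0.1, 0.1, -1.9]
width: 0.634
grasp_force: 25.0
```

arm_command --commands '[[[0,0,0,0,0.2],[0,0,0,0,0],[0,0,0,0,0],[0,0,0,0,0],[0,0,-20,0,0],[0,0,-40,0,0],[0,0,-40,0,0],[0,0,-40,0,0],[0,0,0,0,0]]]'

```text
time: 21.1
tool_pos: [0.57, -0.3397, 0.2063]
orientation: [0.003, -0.091, 0.996, -0.002]
wrist_force: [0.5, 0.3, -0.2]
width: 1.001
grasp_force: 0.0
```

arm_command --commands '[[[-2,22,0,0,0],[-4,38,0,0,0],[-4,44,0,0,0],[-4,44,0,0,0],[-4,46,0,0,0],[-4,44,0,0,0],[-4,42,0,0,0],[-4,30,0,0,0],[-2,18,0,0,0],[0,0,0,0,0]]]'

```text
time: 22.35
tool_pos: [0.54, -0.0096, 0.2008]
orientation: [0.0, -0.092, 0.996, 0.0]
wrist_force: [0.2, -0.8, -0.0]
width: 1.001
grasp_force: 0.0
```

arm_command --commands '[[[0,0,0,0,0]]]'

```text
time: 22.48
tool_pos: [0.5401, -0.012, 0.2006]
orientation: [-0.0, -0.091, 0.996, -0.0]
wrist_force: [-0.2, 0.0, -0.4]
width: 1.0
grasp_force: 0.0
```

```bash
python3 - <<'E'
from h import *
s=bot.sense();print(s["tool_pos"],s["orientation"])
im=bot.camera("wrist");cv2.imwrite("pics/w5.png",im[:,:,::-1]);c=cam("wrist",s)
q=proj(c,[(.539,-.0105,.053),(.539,-.0105,.003)]);print(q)
h=cv2.cvtColor(im,cv2.COLOR_RGB2HSV);w=((h[:,:,1]<60)&(h[:,:,2]>170)).astype(np.uint8)*255
b=blob(w,q[0],20);print(len(b),b.mean(0),plane(c,[b.mean(0)],.052))
m=cv2.morphologyEx(mask(im,"green"),cv2.MORPH_OPEN,np.ones((3,3)));g=np.argwhere(m)[:,::-1]
r=cv2.minAreaRect((plane(c,cv2.convexHull(g.astype(np.int32)),.008)*1000).astype(np.float32));print("tray",r)
E
```

```text
[ 0.54006926 -0.01198075  0.20056558] [-6.22184526e-06 -9.06082392e-02  9.95886566e-01 -3.06962214e-04]
[[261.22881688 183.73881573]
 [260.93238844 173.31487008]]
439 [260.00683371 181.25512528] [[ 0.5368177  -0.01221389]]
tray ((524.6486206054688, -13.508193969726562), (196.702392578125, 196.2351531982422), 10.378466606140137)
```

View pics/w5.png

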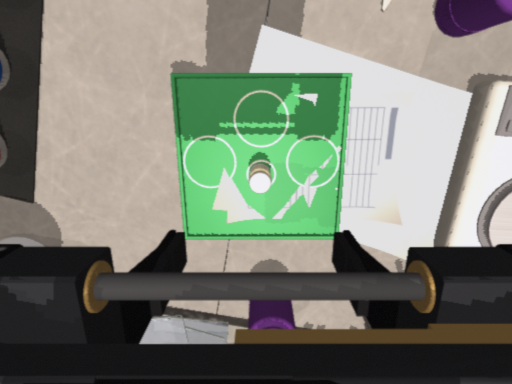

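The vial cap is at (260,181), on the tool axis to within 2–3 mm, and all the rings are visible. I'll take the vial.

arm_command --commands '[[[2,0,30,0,0.1],[0,0,45,0,0.2],[0,0,45,0,0.2],[0,0,36,0,0.2],[0,0,20,0,0.2],[0,0,10,0,0.2],[0,0,0,0,0.2],[0,0,0,0,0.2]]]' --squeeze 8

```text
time: 23.52
tool_pos: [0.5388, -0.0109, 0.0155]
orientation: [0.001, -0.091, 0.996, -0.0]
wrist_force: [-0.7, 0.4, -0.2]
width: 0.804
grasp_force: 0.0
```

arm_command --commands '[[[0,0,0,0,0.5],[0,0,0,0,0.7],[0,0,0,0,0.85],[0,0,0,0,0.85],[0,0,0,0,0.85],[0,0,0,0,0.85],[0,0,0,0,0.85]]]'

```text
time: 24.4
tool_pos: [0.5381, -0.0107, 0.0146]
orientation: [0.0, -0.091, 0.996, -0.0]
wrist_force: [-0.2, -0.0, -0.7]
width: 0.305
grasp_force: 8.0
```

arm_command --commands '[[[0,0,-8,0,0.85],[0,0,-30,0,0.85],[0,0,-45,0,0.85],[0,0,-42,0,0.85],[0,0,-25,0,0.85],[0,0,0,0,0.85]]]' --squeeze 10

```text
time: 25.15
tool_pos: [0.5392, -0.0106, 0.1671]
orientation: [0.002, -0.091, 0.996, -0.0]
wrist_force: [0.4, -0.0, -1.2]
width: 0.308
grasp_force: 10.0
```

arm_command --commands '[[[-3,20,0,0,0.85],[-6,36,0,0,0.85],[-6,42,0,0,0.85],[-6,42,0,0,0.85],[-6,42,0,0,0.85],[-6,42,0,0,0.85],[-6,40,0,0,0.85],[-4,26,0,0,0.85],[-3,15,0,0,0.85],[0,0,0,0,0.85]]]'

```text
time: 26.4
tool_pos: [0.5272, 0.2979, 0.1638]
orientation: [-0.001, -0.092, 0.996, -0.0]
wrist_force: [-0.7, -1.1, -1.0]
width: 0.307
grasp_force: 10.0
```

arm_command --commands '[[[0,0,0,0,0.85]]]'

```text
time: 26.52
tool_pos: [0.5281, 0.296, 0.1643]
orientation: [-0.0, -0.091, 0.996, -0.0]
wrist_force: [0.4, 0.2, -0.8]
width: 0.305
grasp_force: 10.0
```

```bash
python3 - <<'E'
from h import *
s=bot.sense();print(s["tool_pos"],s["orientation"],s["width"])
im=bot.camera("wrist");cv2.imwrite("pics/w6.png",im[:,:,::-1]);np.savez("w6",p=s["tool_pos"],q=s["orientation"]);c=cam("wrist",s)
print(proj(c,[(.527,.297,.052),(.527,.347,.052),(.577,.297,.052),(.477,.297,.052),(.527,.247,.052)]))
E
```

```text
[0.52808029 0.2960208  0.16425358] [-1.04661372e-04 -9.07199491e-02  9.95876327e-01 -4.69276434e-04] 0.3045053969352211
[[261.01444123 193.12973108]
 [312.48424177 202.19041616]
 [251.84445786 240.56612093]
 [271.1622526  140.63503001]
 [208.58399437 183.89993492]]
```

View pics/w6.png

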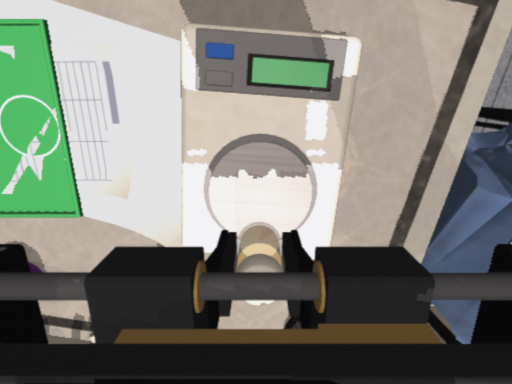

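The pan is seen with its left edge at (205,188), right edge at (316,188) and top edge at (260,135). The vial is held at (259,245).

```bash
python3 - <<'E'
from h import *
d=np.load("w6.npz");c=cam("wrist",dict(tool_pos=d["p"],orientation=d["q"]))
im=cv2.imread("pics/w6.png")
g=cv2.GaussianBlur(cv2.cvtColor(im,cv2.COLOR_BGR2GRAY),(3,3),0).astype(int)
for r in (180,187,194): print(r,g[r,196:216].tolist(),g[r,304:326].tolist())
print(g[126:150,260].tolist())
P=plane(c,[(205,188),(316,188),(260,136)],.052);print(P,np.linalg.norm(P[0]-P[1]))
# circle centre r=50 : midpoint of chords in tray-yaw axes
Rm=Rq(d["q"]);ax,ay=Rm[:2,0],Rm[:2,1]
y=(P[0]@ay+P[1]@ay)/2;x=P[2]@ax-.05
print("pan centre",(ax*x+ay*y))
E
```

```text
180 [243, 243, 243, 243, 243, 243, 242, 235, 218, 200, 192, 191, 194, 204, 223, 236, 240, 240, 241, 241] [234, 234, 234, 234, 232, 225, 207, 188, 180, 179, 180, 192, 216, 235, 242, 243, 243, 243, 243, 243, 243, 243]
187 [243, 243, 243, 243, 243, 243, 238, 221, 201, 191, 190, 193, 204, 224, 237, 241, 242, 241, 241, 241] [234, 234, 234, 234, 234, 233, 231, 219, 200, 185, 180, 184, 199, 223, 239, 243, 243, 243, 243, 243, 243, 243]
194 [243, 243, 243, 243, 243, 243, 240, 230, 211, 195, 190, 195, 211, 229, 239, 241, 242, 242, 242, 242] [234, 234, 233, 233, 233, 233, 229, 214, 194, 182, 179, 183, 199, 223, 239, 243, 243, 243, 243, 243, 243, 243]
[205, 204, 204, 205, 205, 204, 195, 165, 126, 110, 109, 109, 109, 108, 107, 112, 129, 146, 153, 154, 152, 150, 150, 152]
[[0.53156662 0.24420768]
 [0.51270643 0.34699853]
 [0.4747735  0.28639087]] 0.10450677111187053
pan centre [0.52385965 0.29591934]
```

arm_command --commands '[[[3,0,25,0,0.85],[0,0,30,0,0.85],[0,0,25,0,0.85],[0,0,12,0,0.85],[0,0,5,0,0.85],[0,0,2,0,0.85],[0,0,1,0,0.85],[0,0,0,0,0.85],[0,0,0,0,0.85]]]'

```text
time: 27.7
tool_pos: [0.5249, 0.2972, 0.0649]
orientation: [0.0, -0.092, 0.996, 0.0]
wrist_force: [-0.1, -0.5, -0.2]
width: 0.305
grasp_force: 10.0
```

Half a millimetre more, then release slowly and rise.

arm_command --commands '[[[0,0,0.5,0,0.85],[0,0,0,0,0.68],[0,0,0,0,0.6],[0,0,0,0,0.5],[0,0,0,0,0.3],[0,0,0,0,0.2],[0,0,0,0,0.2],[0,0,-10,0,0.2],[0,0,-35,0,0.1],[0,0,-45,0,0]]]'

```text
time: 28.95
tool_pos: [0.5243, 0.2967, 0.155]
orientation: [-0.001, -0.092, 0.996, -0.0]
wrist_force: [0.3, 0.7, -0.2]
width: 0.932
grasp_force: 0.0
```

arm_command --commands '[[[0,0,-46,0,0],[0,0,0,0,0],[0,0,0,0,0]]]'

```text
time: 29.32
tool_pos: [0.5246, 0.2969, 0.2]
orientation: [0.0, -0.092, 0.996, -0.0]
wrist_force: [0.1, 0.5, -0.7]
width: 0.996
grasp_force: 0.0
```

```bash
python3 - <<'E'
from h import *
s=bot.sense();print(s["tool_pos"],s["orientation"],s["width"])
im=bot.camera("wrist");cv2.imwrite("pics/w7.png",im[:,:,::-1]);c=cam("wrist",s)
print(proj(c,[(.525,.297,.052),(.525,.297,.102)]))
E
```

```text
[0.52456042 0.29691845 0.20002104] [ 6.56184864e-05 -9.15195686e-02  9.95803274e-01 -6.13951243e-05] 0.9962067902586111
[[259.60056301 184.72904968]
 [259.74064892 198.97138509]]
```

View pics/w7.png

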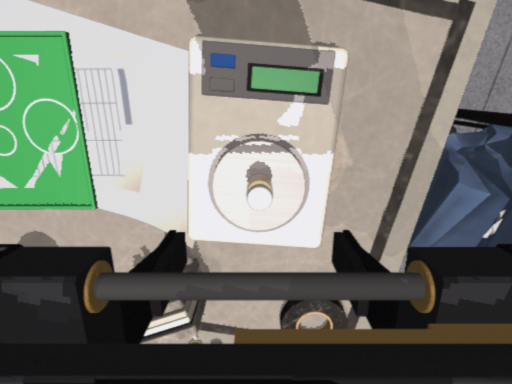

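The vial stands upright in the middle of the pan: its cap is at (260,197), and the pan spans columns 208–310 and rows 133–231. Now I'll put red back.

arm_command --commands '[[[3,-26,0,0,0],[5,-42,0,0,0],[5,-44,0,0,0],[5,-44,0,0,0],[5,-44,0,0,0],[5,-44,0,0,0],[5,-44,0,0,0],[5,-44,0,0,0],[5,-44,0,0,0],[5,-44,0,0,0]]]'

```text
time: 30.62
tool_pos: [0.5533, -0.126, 0.1988]
orientation: [-0.001, -0.092, 0.996, 0.0]
wrist_force: [1.3, -0.2, 0.1]
width: 0.999
grasp_force: 0.0
```

arm_command --commands '[[[5,-44,0,0,0],[5,-44,0,0,0],[5,-44,0,0,0],[5,-41,0,0,0],[5,-26,0,0,0],[0,-14,0,0,0],[0,0,0,0,0],[0,0,0,0,0]]]'

```text
time: 31.62
tool_pos: [0.5688, -0.337, 0.1998]
orientation: [0.0, -0.092, 0.996, 0.001]
wrist_force: [-0.4, 0.4, -0.3]
width: 0.999
grasp_force: 0.0
```

```bash
python3 - <<'E'
from h import *
s=bot.sense();print(s["tool_pos"],s["orientation"])
im=bot.camera("wrist");cv2.imwrite("pics/w8.png",im[:,:,::-1]);c=cam("wrist",s)
for k,p in dict(red=(.5685,-.339),blue=(.475,-.332),yellow=(.382,-.325)).items():
    q=proj(c,(*p,.113))[0]
    try:
        b=blob(mask(im,k),q,40);print(k,q,len(b),disc(c,b,.113,.0205).round(4))
    except Exception as e: print(k,q,"none")
E
```

```text
[ 0.56876276 -0.33700582  0.19979026] [ 4.62607463e-06 -9.23424695e-02  9.95727174e-01  5.13298682e-04]
red [257.45720337 201.71724655] 1786 [ 0.5652 -0.3408]
blue [288.21166414  90.91169036] 2164 [ 0.4761 -0.3341]
yellow [326.66037014 -47.41385104] none
```

arm_command --commands '[[[1,-2,35,0,0],[0,0,40,0,0],[0,0,36,0,0],[0,0,21,0,0],[0,0,8,0,0],[0,0,0,0,0],[0,0,0,0,0.6],[0,0,0,0,0.6],[0,0,0,0,0.6],[0,0,0,0,0.6]]]' --squeeze 20

```text
time: 32.92
tool_pos: [0.5678, -0.3407, 0.0603]
orientation: [0.0, -0.091, 0.996, 0.0]
wrist_force: [-0.3, 0.3, 1.5]
width: 0.637
grasp_force: 20.0
```

arm_command --commands '[[[0,0,-10,0,0.6],[0,0,-30,0,0.6],[0,0,-35,0,0.6],[0,0,-35,0,0.6],[0,0,-30,0,0.6],[0,0,0,0,0.6],[0,0,0,0,0.6]]]' --squeeze 25

```text
time: 33.8
tool_pos: [0.5672, -0.3406, 0.1991]
orientation: [-0.001, -0.091, 0.996, 0.0]
wrist_force: [-0.1, 0.5, -1.8]
width: 0.636
grasp_force: 25.0
```

arm_command --commands '[[[2,26,0,0,0.6],[4,40,0,0,0.6],[4,44,0,0,0.6],[4,44,0,0,0.6],[4,44,0,0,0.6],[4,44,0,0,0.6],[4,41,0,0,0.6],[3,30,0,0,0.6],[2,18,0,0,0.6],[0,0,0,0,0.6]]]'

```text
time: 35.05
tool_pos: [0.4765, -0.0204, 0.1995]
orientation: [-0.0, -0.092, 0.996, 0.0]
wrist_force: [0.3, 0.6, -1.9]
width: 0.639
grasp_force: 25.0
```

arm_command --commands '[[[0,0,35,0,0.6],[0,0,40,0,0.6],[0,0,35,0,0.6],[0,0,20,0,0.6],[0,0,7,0,0.6],[0,0,2,0,0.6],[0,0,0,0,0.6],[0,0,0,0,0.6],[0,0,0,0,0.6]]]'

```text
time: 36.17
tool_pos: [0.4772, -0.021, 0.0615]
orientation: [0.0, -0.092, 0.996, -0.0]
wrist_force: [-0.5, -0.5, -2.1]
width: 0.639
grasp_force: 25.0
```

arm_command --commands '[[[0,0,1,0,0.6],[0,0,0,0,0.2],[0,0,0,0,0],[0,0,0,0,0],[0,0,0,0,0],[0,0,-20,0,0],[0,0,-40,0,0],[0,0,-40,0,0],[0,0,-40,0,0],[0,0,0,0,0]]]'

```text
time: 37.42
tool_pos: [0.4786, -0.021, 0.2031]
orientation: [0.003, -0.091, 0.996, -0.0]
wrist_force: [1.0, -1.0, -0.1]
width: 1.0
grasp_force: 0.0
```

arm_command --commands '[[[4,-22,0,0,0],[8,-40,0,0,0],[8,-44,0,0,0],[8,-44,0,0,0],[8,-44,0,0,0],[8,-42,0,0,0],[8,-36,0,0,0],[5,-22,0,0,0],[2,-12,0,0,0],[0,0,0,0,0]]]'

```text
time: 38.67
tool_pos: [0.4744, -0.3327, 0.1993]
orientation: [-0.0, -0.091, 0.996, 0.0]
wrist_force: [-0.1, 0.3, -0.6]
width: 0.999
grasp_force: 0.0
```

arm_command --commands '[[[0,0,0,9,0],[0,0,0,9,0],[0,0,0,9,0],[0,0,0,9,0],[0,0,0,9,0],[0,0,0,9,0],[0,0,0,9,0],[0,0,0,9,0],[0,0,0,9,0],[0,0,0,9,0]]]'

```text
time: 39.92
tool_pos: [0.4751, -0.331, 0.1999]
orientation: [-0.0, 0.641, 0.768, 0.0]
wrist_force: [-0.2, 1.0, 0.7]
width: 1.003
grasp_force: 0.0
```

arm_command --commands '[[[0,0,0,0,0],[0,0,0,0,0],[0,0,0,0,0]]]'

```text
time: 40.3
tool_pos: [0.4747, -0.3324, 0.2]
orientation: [0.0, 0.639, 0.77, 0.0]
wrist_force: [-0.4, -0.4, -0.1]
width: 0.999
grasp_force: 0.0
```

```bash
python3 - <<'E'
from h import *
s=bot.sense();print(s["tool_pos"],s["orientation"])
im=bot.camera("wrist");cv2.imwrite("pics/w9.png",im[:,:,::-1]);c=cam("wrist",s)
for k,p in dict(red=(.4768,-.0205),blue=(.475,-.332),yellow=(.382,-.325)).items():
    q=proj(c,(*p,.113))[0]
    try:
        b=blob(mask(im,k),q,40);print(k,q,len(b),disc(c,b,.113,.0205).round(4))
    except Exception as e: print(k,q,"none")
E
```

```text
[ 0.47470918 -0.33235462  0.20003717] [9.85273369e-06 6.38545983e-01 7.69583663e-01 1.13976144e-04]
red [ 365.20315153 -312.74166854] none
blue [260.23230071 200.48107696] 1761 [ 0.4743 -0.3297]
yellow [153.30590401 173.32484275] 2033 [ 0.3845 -0.326 ]
```

arm_command --commands '[[[0,0,35,0,0],[0,0,40,0,0],[0,0,36,0,0],[0,0,21,0,0],[0,0,8,0,0],[0,0,0,0,0],[0,0,0,0,0.6],[0,0,0,0,0.6],[0,0,0,0,0.6],[0,0,0,0,0.6]]]' --squeeze 20

```text
time: 41.6
tool_pos: [0.4749, -0.3327, 0.0603]
orientation: [0.0, 0.639, 0.769, 0.0]
wrist_force: [1.0, 0.3, -0.2]
width: 0.642
grasp_force: 20.0
```

arm_command --commands '[[[0,0,-10,0,0.6],[0,0,-30,0,0.6],[0,0,-35,0,0.6],[0,0,-35,0,0.6],[0,0,-30,0,0.6],[0,0,0,0,0.6],[0,0,0,0,0.6]]]' --squeeze 25

```text
time: 42.48
tool_pos: [0.4741, -0.3323, 0.199]
orientation: [-0.001, 0.639, 0.769, -0.0]
wrist_force: [-0.4, -0.0, -2.8]
width: 0.636
grasp_force: 25.0
```

arm_command --commands '[[[30,9,0,0,0.6],[40,12,0,0,0.6],[44,13,0,0,0.6],[44,13,0,0,0.6],[44,13,0,0,0.6],[44,13,0,0,0.6],[44,13,0,0,0.6],[42,12,0,0,0.6],[34,10,0,0,0.6],[0,0,0,0,0.6]]]'

```text
time: 43.72
tool_pos: [0.5132, 0.0501, 0.1983]
orientation: [-0.001, 0.637, 0.77, -0.001]
wrist_force: [0.2, -0.4, -2.6]
width: 0.637
grasp_force: 25.0
```

arm_command --commands '[[[0,0,0,0,0.6],[0,0,0,0,0.6]]]'

```text
time: 43.98
tool_pos: [0.5139, 0.0457, 0.1995]
orientation: [-0.0, 0.64, 0.768, -0.0]
wrist_force: [0.4, -0.1, -2.6]
width: 0.634
grasp_force: 25.0
```

arm_command --commands '[[[0,0,35,0,0.6],[0,0,40,0,0.6],[0,0,35,0,0.6],[0,0,20,0,0.6],[0,0,5,0,0.6],[0,0,0,0,0.6],[0,0,0,0,0.6],[0,0,0,0,0.6]]]'

```text
time: 44.98
tool_pos: [0.5146, 0.047, 0.0659]
orientation: [0.0, 0.639, 0.769, 0.001]
wrist_force: [0.1, 0.2, -2.9]
width: 0.636
grasp_force: 25.0
```

Then release, rise, and move over to yellow at (0.382,-0.325).

arm_command --commands '[[[1,0,3,0,0.6],[0,0,2,0,0.6],[0,0,0,0,0.6],[0,0,0,0,0.6]]]'

```text
time: 45.48
tool_pos: [0.514, 0.048, 0.0602]
orientation: [0.0, 0.639, 0.769, 0.0]
wrist_force: [-0.9, 0.5, 1.8]
width: 0.637
grasp_force: 25.0
```

arm_command --commands '[[[0,0,0,0,0.2],[0,0,0,0,0],[0,0,0,0,0],[0,0,0,0,0],[0,0,-20,0,0],[0,0,-40,0,0],[0,0,-40,0,0],[0,0,-40,0,0],[0,0,0,0,0],[0,0,0,0,0]]]'

```text
time: 46.72
tool_pos: [0.5136, 0.0479, 0.1994]
orientation: [-0.0, 0.639, 0.769, -0.0]
wrist_force: [-0.7, -0.5, -1.1]
width: 1.003
grasp_force: 0.0
```

arm_command --commands '[[[-26,-15,0,0,0],[-40,-23,0,0,0],[-44,-25,0,0,0],[-44,-26,0,0,0],[-44,-26,0,0,0],[-44,-26,0,0,0],[-42,-24,0,0,0],[-35,-20,0,0,0],[-23,-13,0,0,0],[0,0,0,0,0]]]'

```text
time: 47.98
tool_pos: [0.3799, -0.3258, 0.1987]
orientation: [-0.001, 0.641, 0.768, -0.001]
wrist_force: [-0.1, 1.5, 0.1]
width: 1.002
grasp_force: 0.0
```

arm_command --commands '[[[0,0,0,0,0],[0,0,0,0,0],[0,0,0,0,0]]]'

```text
time: 48.35
tool_pos: [0.382, -0.3237, 0.2]
orientation: [-0.0, 0.639, 0.769, 0.0]
wrist_force: [0.6, -0.4, 0.2]
width: 1.002
grasp_force: 0.0
```

arm_command --commands '[[[-1,0,35,0,0],[0,0,40,0,0],[0,0,36,0,0],[0,0,21,0,0],[0,0,8,0,0],[0,0,0,0,0],[0,0,0,0,0.6],[0,0,0,0,0.6],[0,0,0,0,0.6],[0,0,0,0,0.6]]]' --squeeze 20

```text
time: 49.6
tool_pos: [0.382, -0.3255, 0.0603]
orientation: [0.0, 0.639, 0.769, 0.0]
wrist_force: [-0.0, -0.3, -0.9]
width: 0.633
grasp_force: 20.1
```

arm_command --commands '[[[0,0,-10,0,0.6],[0,0,-30,0,0.6],[0,0,-35,0,0.6],[0,0,-35,0,0.6],[0,0,-30,0,0.6],[0,0,0,0,0.6],[0,0,0,0,0.6]]]' --squeeze 25

```text
time: 50.48
tool_pos: [0.3813, -0.3251, 0.1993]
orientation: [-0.001, 0.639, 0.769, -0.0]
wrist_force: [-0.9, 0.2, -2.0]
width: 0.633
grasp_force: 25.0
```

arm_command --commands '[[[16,14,0,0,0.6],[30,27,0,0,0.6],[35,31,0,0,0.6],[35,32,0,0,0.6],[35,32,0,0,0.6],[33,30,0,0,0.6],[24,22,0,0,0.6],[13,10,0,0,0.6],[0,0,0,0,0.6]]]'

```text
time: 51.6
tool_pos: [0.5358, -0.0717, 0.1991]
orientation: [-0.001, 0.639, 0.769, -0.001]
wrist_force: [0.9, -1.0, -2.2]
width: 0.635
grasp_force: 25.0
```

arm_command --commands '[[[0,0,35,0,0.6],[0,0,40,0,0.6],[0,0,35,0,0.6],[0,0,20,0,0.6],[0,0,5,0,0.6],[0,0,0,0,0.6],[0,0,0,0,0.6],[0,0,0,0,0.6]]]'

```text
time: 52.6
tool_pos: [0.5367, -0.0722, 0.0659]
orientation: [0.001, 0.639, 0.769, 0.0]
wrist_force: [-0.1, 0.6, -2.0]
width: 0.635
grasp_force: 25.0
```

arm_command --commands '[[[0,0,3,0,0.6],[0,0,2,0,0.6],[0,0,0,0,0.6],[0,0,0,0,0.6]]]'

```text
time: 53.1
tool_pos: [0.5363, -0.0721, 0.0603]
orientation: [0.0, 0.639, 0.769, 0.0]
wrist_force: [-0.2, -0.2, 3.1]
width: 0.638
grasp_force: 24.9
```

arm_command --commands '[[[0,0,0,0,0.2],[0,0,0,0,0],[0,0,0,0,0],[0,0,0,0,0],[0,0,-20,0,0],[0,0,-40,0,0],[0,0,-40,0,0],[0,0,-40,0,0],[-10,0,-40,0,0],[0,0,-40,0,0]]]'

```text
time: 54.35
tool_pos: [0.5378, -0.0827, 0.2815]
orientation: [0.0, 0.64, 0.768, 0.0]
wrist_force: [1.1, 0.6, -1.0]
width: 1.0
grasp_force: 0.0
```

arm_command --commands '[[[15,-5,0,0,0],[15,-5,0,0,0],[8,0,0,0,0],[0,0,0,0,0],[0,0,0,0,0],[0,0,0,0,0]]]'

```text
time: 55.1
tool_pos: [0.5213, -0.0468, 0.2799]
orientation: [-0.0, 0.64, 0.769, -0.0]
wrist_force: [-0.4, 0.5, 0.1]
width: 1.0
grasp_force: 0.0
```

```bash
python3 - <<'E'
from h import *
s=bot.sense();print(s["tool_pos"],s["time"])
im=bot.camera("wrist");cv2.imwrite("pics/w10.png",im[:,:,::-1]);c=cam("wrist",s)
for k,p in dict(red=(.4768,-.0205),blue=(.5143,.048),yellow=(.537,-.0722)).items():
    q=proj(c,(*p,.113))[0];b=blob(mask(im,k),q,25);print(k,q,len(b),disc(c,b,.113,.0205).round(4))
sd=bot.camera("side");cv2.imwrite("pics/side10.png",sd[:,:,::-1])
v=np.hstack([im[:,:,::-1],sd[:,:,::-1]]);cv2.imwrite("pics/v10.png",cv2.resize(v,(800,300)))
E
```

```text
[ 0.52126477 -0.04684513  0.27987022] 55.1
red [223.92546125 148.34930251] 1121 [ 0.4772 -0.019 ]
blue [269.9019813   89.22017577] 1235 [0.5128 0.0465]
yellow [269.23696362 202.3676869 ] 1007 [ 0.5355 -0.0715]
```

View pics/v10.png

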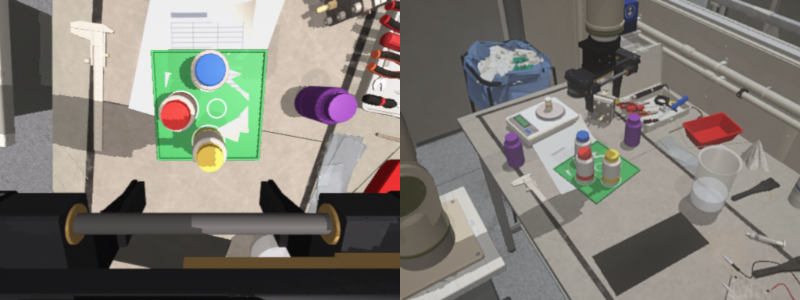

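All three bottles are back on their marks, within about 1.5 mm of the first measurement. The vial stands on the pan, the mat is clear, and the beaker has not moved.

```bash
python3 -c "
from cell import bot
print(bot.close_job())"
```

```text
the job is handed in; nothing more can be done
None
```

The job is handed in at about 55 s: the vial stands upright in the middle of the balance pan, and all three bottles were put back on their marks afterwards, within about 1.5 mm of where they started.

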